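Fit a fresh-cast cover on a dust clean-out box and hold it down

TASK

One of the two quarter-turn fasteners on the dust-extraction clean-out box has been left crossed: turn its T-head anticlockwise until it lines up with the cover's slot, like the other one. Then lift the newly cast cover out of its open mould, fit it into the box's frame with both T-heads through its slots, and press it down against the seal until it is fully home and flush with the frame. Finish while still holding it pressed down, with both T-heads left in line so that I can lock them; leave the other things on the bench alone.

Things in the scene. Friction and masses are not known exactly. Their poses are not given: they have to be found in the camera images.
- clean_out_box: Plywood box, 172 (x) x 272 (y) mm, open on top, fixed to the bench; two grey hose stubs on its +x side. Origin: centre of its underside, on the bench; z up. Its top frame is at z = 95 mm, with a rebate 136 x 236 mm, 8 mm deep; the opening inside is 112 x 212 mm. Bridges at y = +58 and -58 mm, x = 0, tops at z = 50 mm, carry the fasteners.
- seat (a point): Centre of the rebate at the height of its hard ledge, 87 mm above the bench; axes as the box's. The 12 mm wide ledge carries a springy rubber seal standing 4 mm above it. The seal takes 2 N at first touch and gives 1 mm for each further 3 N: some 14 N, the cover's weight included, puts the cover on the ledge; let go, it rises again about 3.5 mm.
- head_a (a point): Middle of the T-head of the crossed fastener, 106.5 mm above the bench, at either of the two places in the box. The steel T-head is a bar 30 mm long, 10 mm wide, 18 mm high (z = 97.5 to 115.5 mm) on a round shaft 10 mm thick; nothing else is near for 25 mm below the bar. The point turns with the head: the bar runs along its y axis.
- turn_a (a joint): Turn of that T-head, rad: 0 = bar crossed (along the box's y axis), 1.571 = bar in line with the cover's slot (along the box's x axis), with a stop at each. It grows anticlockwise seen from above. Starts at 0.08 to 0.6; friction 0.06 N m, stays where it is left.
- head_b (a point): Middle of the other, equal T-head, at the other place in the box; it already stands in line.
- turn_b (a joint): Turn of the other T-head, rad, in the same sense; starts at 1.50 to 1.57 (in line).
- cover: Cast grey resin cover, about 0.3 kg: plate 130 (x) x 230 (y) x 8 mm. Origin: centre of its underside. On top, in the middle, a grip rib 14 mm wide (x), 64 mm long (y), 32 mm high. Two through slots 36 (x) x 16 (y) mm at y = +58 and -58 mm. The same after half a turn. Starts in the mould, rib up. Fitted: its origin at the seat, x axis along the box's x axis.
- mould: Lower half of the casting mould, varnished wood block 180 (x) x 280 (y) x 45 mm, fixed. Origin: centre of its underside, on the bench; z up. Cavity 134 x 234 mm, open on top, floor at z = 31 mm; the cover lies in it, axes along the mould's, 2 mm clear all round. Two cores 8 mm high stand in its slots, 2.5 mm clear; four dowels 10 mm high on the corners.
- chisel: Bench chisel lying between box and mould, about 240 mm long along x, 26 mm high. Origin near the handle's end of the blade, on the bench. Leave alone.
- tape_roll: Roll of masking tape lying flat, 96 mm across, 24 mm high, beyond the chisel. Leave alone.
- tape_measure: Tape measure standing on edge, 66 x 36 x 62 mm high, nearest the robot. Leave alone.
- mallet: Wooden mallet lying on its side, 62 mm high, at the left of the bench; origin on the bench, between handle and head. Leave alone.
- block_plane: Block plane, 150 x 45 x 45 mm, at the right of the bench. Leave alone.

How it is judged:
By the outcome, as a careful person would: the job done as asked, in the order asked, and still so for the second after the job is handed in, while the arm keeps its last pose, push and grip.
It also fails if it takes over 59 s, if anything falls off the work surface, if the arm or the gripper's body presses on something with over 40 N, if the wrist force passes 120 N, or if a joint passes its speed limit or range.

ROBOT

A 6-joint arm with a two-finger parallel gripper is mounted at the origin on the work surface. World frame = base frame: x ahead of the robot, y to its left, z up, the work surface at z = 0. Lengths are in m, angles in degrees, forces in N, time in s.
With the tool pointing down it reaches from about 0.35 to 0.875 m from the base axis. Payload 4.2 kg.
Tool frame: the origin (TCP) lies on the centre line of the jaws, within the pads' length; the fingertips stand 22 mm ahead of it and the grasp point (between the pads) lies 3 mm ahead of it (r.tcp_to_tips is the distance from the TCP to the fingertips, in m); z points along the fingers, y is the line along which they close (so a half turn about z gives the same grasp; the last joint's range is limited). The gripper opens to 87 mm and grips with 3 to 60 N. Pads are 19 mm wide; open, the fingers measure 117 mm over their backs; the gripper's body (75 mm by 190 mm) begins 51 mm behind the grasp point.
Start: joints at [-60.871, 22.042, 0.453, 0, -68.411, -14.817], TCP at [0.155, -0.606, 0.245] pointing down, gripper open.
Joint ranges: [-179.83, 179.83], [-69.29, 118.12], [-61.27, 80.66], [-181.25, 117.63], [-171.15, -9.14], [-177.46, 177.46]. Speed limits (degrees/s): [159.86, 159.86, 180, 180, 180, 180].

INTERFACE

Orientations are given as a 3x3 rotation matrix whose columns are the frame's x, y, z axes.
In Python, from station import r gives the robot as it stands.
- The arm moves only by the tool apply_moves, never from a script. Its argument "plan" is a list of rows, each an object with "grip": the opening, from 0 (shut) to 1 (fully open); "offset": the shift along the tool's x, y, z in cm, a list of three; "spin": the turn about the tool's z in rad. A call has 1 to 5 rows; each row is the pose to reach, as a shift and turn from the pose commanded when the call began, along the tool's axes at that moment; what a row does not reach only later rows make up. A row lasts 1/10 s, in which the tool goes at most 50 mm and 8.59 degrees, less where a joint would pass 70% of its speed; a pose out of reach is approached as far as the arm can. A call with a gripper value outside its range is refused whole. The fingers move at their own pace and stop on an object; the grip force is fixed at half the most. Time passes only in rows, so rows that repeat a pose let the fingers close. It gives the time, the measured TCP pose, the force, the opening and the grip force at its end, in the units of the state.
- r.sense(): the state, without advancing time (a new reading comes with each control period).
- r.capture(name): name is "scene" or "top" or "wrist"; returns a dict with "img" (420x560x3 uint8, blue, green, red), "depth" (420x560 float32, m along the optical axis (not along the pixel's ray), 0 where there is no reading), "mtx" (3x3 intrinsics, pixels), "dist_coeffs" ([k1, k2, p1, p2, k3] as OpenCV has them; the pictures are not rectified), "R" (3x3) and "t" (3): a world point X has camera coordinates R X + t. Camera axes: x right, y down, z forward; pixel columns grow to the right and rows downward; lengths in m; the calibration is good to about 2 mm. A picture is of the moment at which its call begins.
- r.finish_job(): hands the job in; it is judged then, once.
The state is a dict: "time_s": time; "joints": joint angles; "joint_velocities": joint speeds; "effort": joint torques, N m; "tcp_pos": TCP position; "ee_rot": TCP orientation; "wrist_force": force on the tool from outside, world axes, zero at the start; "moment": the same for the moment, N m; "gripper_width": opening from 0.0 (shut) to 1.0 (fully open); "gripper_force": force on a finger pad.
Only numpy, scipy, OpenCV 4.12 (cv2) and the standard library are available. Lean on these libraries where they do the work, as an engineer would, in place of code of your own. Each camera call takes 0.05 s, during which the arm holds its last target. There are 200 camera calls.

## Working session

There is one attempt and no reset: what is moved stays moved. The work goes in short steps, Python scripts to look and compute and a tool call to move; the robot and the scene stay as the last step left them, time stands still between calls to the robot, and variables do not carry over. Pictures are saved under pics/ and viewed, at most 10 in all, crops included, and the job is handed in when it is done.

Besides the shell and the picture viewer there is one more tool, called in YAML: its name, and indented under it one key for each argument. apply_moves: Moves the arm, as the interface text tells. Its arguments: {"type":"object","properties":{"plan":{"type":"array"}},"required":["plan"]}

```bash
mkdir -p pics; ls; cat > h.py <<'E'
import numpy as np, cv2
from station import r
def world(c,uv,z=None):
    """pixel -> world, by depth (z None) or by plane z"""
    n=cv2.undistortPoints(np.array([[uv]],float),c["mtx"],c["dist_coeffs"])[0,0]
    d=np.array([n[0],n[1],1.0]); R=np.array(c["R"]);t=np.array(c["t"])
    o=-R.T@t; w=R.T@d
    s=c["depth"][int(round(uv[1])),int(round(uv[0]))] if z is None else (z-o[2])/w[2]
    return o+s*w
def cloud(c):
    h,w=c["depth"].shape
    u,v=np.meshgrid(np.arange(w),np.arange(h))
    n=cv2.undistortPoints(np.stack([u,v],-1).reshape(-1,1,2).astype(float),c["mtx"],c["dist_coeffs"])[:,0]
    d=c["depth"].reshape(-1,1)
    P=np.hstack([n,np.ones((len(n),1))])*d
    X=(P-np.array(c["t"]))@np.array(c["R"])
    X[d[:,0]<=0]=np.nan
    return X.reshape(h,w,3)
def toolmove(goal,yaw=None):
    s=r.sense();R=np.array(s["ee_rot"])
    print("offset cm",np.round(100*R.T@(np.array(goal)-s["tcp_pos"]),2))
    y=R[:,1];print("tool y dir deg",np.degrees(np.arctan2(y[1],y[0])))
E
python3 - <<'E'
from h import *
c=r.capture("top");cv2.imwrite("pics/top.png",c["img"])
c2=r.capture("scene");cv2.imwrite("pics/scene.png",c2["img"])
np.savez("top.npz",**c);np.savez("scene.npz",**c2)
s=r.sense();print(s,r.tcp_to_tips)
E
```

```text
pics
{'time_s': 0.1, 'joints': array([-6.08719591e+01,  2.20880633e+01,  3.88488286e-01, -2.32494521e-02,
       -6.84118226e+01, -1.48168717e+01]), 'joint_velocities': array([ 0.02981786, -0.08759436,  0.19115883,  0.08294058,  0.07558616,
        0.0783339 ]), 'effort': array([ 5.03439799e-05, -3.91689920e+01,  1.87935162e+01,  4.23188567e+00,
        1.34358738e-02, -7.23129392e-05]), 'tcp_pos': array([ 0.15438726, -0.60513068,  0.24356232]), 'ee_rot': array([[-9.69004507e-01, -2.47042273e-01, -6.16779610e-04],
       [-2.47043007e-01,  9.69002689e-01,  1.88201064e-03],
       [ 1.32724914e-04,  1.97604788e-03, -9.99998039e-01]]), 'wrist_force': array([ 0.078746  , -0.18946066,  0.19300381]), 'moment': array([-0.01366687, -0.00788261, -0.06153587]), 'gripper_force': 0.0, 'gripper_width': 1.0025525133312716} 0.022
```

View pics/top.png

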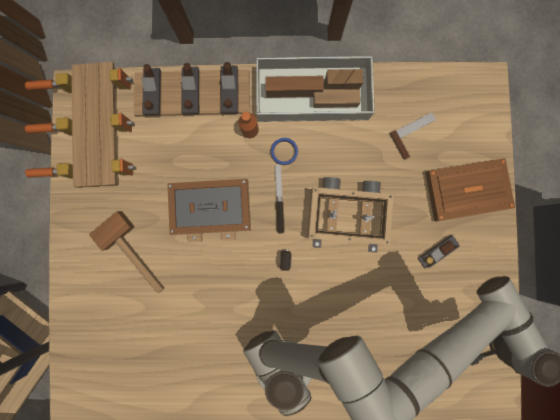

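The top view shows the mould with the cover near (208,207), the box near (350,215), with T-heads at about (333,215) and (367,217). Next I fit both poses from the depth.

```bash
python3 - <<'E'
from h import *
c=dict(np.load("top.npz"));X=cloud(c)
def rect(m,n):
    m=m.astype(np.uint8)
    k,l,st,ce=cv2.connectedComponentsWithStats(m)
    i=1+np.argmax(st[1:,4]);P=X[l==i]
    print(n,st[i],"z",np.median(P[:,2]),cv2.minAreaRect((P[:,:2]*1000).astype(np.float32)))
Z=X[...,2]
def roi(u0,u1,v0,v1):
    a=np.zeros(Z.shape,bool);a[v0:v1,u0:u1]=1;return a
rect(roi(300,400,180,252)&(Z>.085)&(Z<.102),"box")
rect(roi(160,256,172,242)&(Z>.025)&(Z<.06),"mould")
rect(roi(190,230,195,218)&(Z>.055),"rib")
for n,a in(("heads",roi(318,384,198,236)&(Z>.105)),):
    k,l,st,ce=cv2.connectedComponentsWithStats(a.astype(np.uint8))
    for i in range(1,k):
        P=X[l==i];print(n,st[i],P.mean(0),cv2.minAreaRect((P[:,:2]*1000).astype(np.float32)))
im=c["img"]
a=cv2.resize(im[180:250,300:400],(800,560),interpolation=cv2.INTER_CUBIC);cv2.imwrite("pics/box.png",a)
E
```

```text
box [ 309  187   85   59 1978] z 0.09431148858946925 ((527.406494140625, -235.6568603515625), (271.8057861328125, 172.60560607910156), 84.07052612304688)
mould [ 167  179   84   56 4098] z 0.04151659537656967 ((570.7233276367188, 252.7357177734375), (181.2054443359375, 283.42340087890625), 2.4933459758758545)
rib [198 204  20   5  83] z 0.07059957004124337 ((569.5988159179688, 251.4036865234375), (14.147892951965332, 64.6460189819336), 1.867547631263733)
heads [332 210   4   9  30] [ 0.53338668 -0.17447431  0.11446138] ((533.71337890625, -175.03404235839844), (9.550060272216797, 27.375152587890625), 81.87458038330078)
heads [364 216  10   4  29] [ 0.52129619 -0.2901796   0.11667212] ((520.5060424804688, -290.51104736328125), (9.658658027648926, 30.592885971069336), 0.8923896551132202)
```

View pics/box.png

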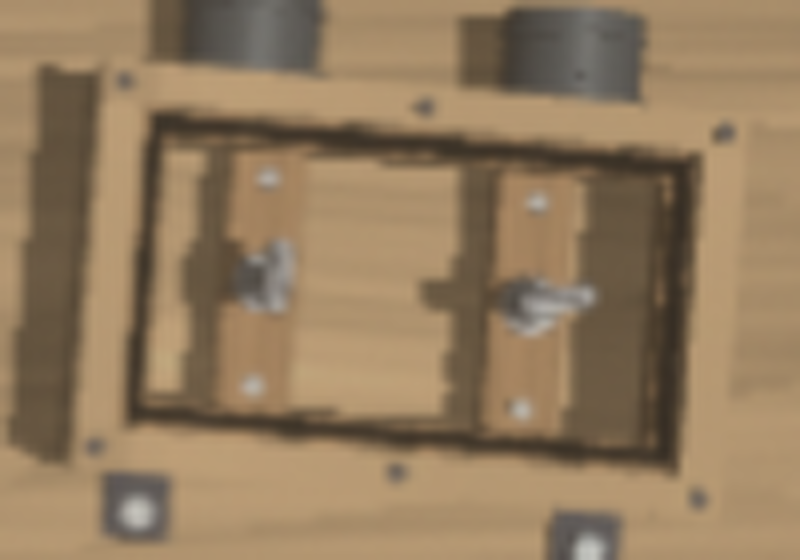

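apply_moves:
  plan:
    - {"grip": 0.45, "offset": [-4.3, 2.1, 0], "spin": -0.14}
    - {"grip": 0.45, "offset": [-8.6, 4.3, 0], "spin": -0.28}
    - {"grip": 0.45, "offset": [-13, 6.4, 0], "spin": -0.42}
    - {"grip": 0.45, "offset": [-17.3, 8.6, 0], "spin": -0.56}
    - {"grip": 0.45, "offset": [-21.6, 10.7, 0], "spin": -0.7}

```text
time_s: 0.6
tcp_pos: [0.3383, -0.4468, 0.2442]
ee_rot: [[-0.577, -0.817, -0.0], [-0.817, 0.577, 0.001], [-0.0, 0.001, -1.0]]
wrist_force: [1.1, -0.8, -0.5]
gripper_width: 0.636
gripper_force: 0.0
```

```bash
python3 - <<'E'
from h import *
toolmove([.5205,-.2905,.245]);print(r.sense()["joints"])
E
```

```text
offset cm [-23.28  -5.85  -0.08]
tool y dir deg 144.7378674604599
[-3.63074327e+01  1.58038670e+01 -8.77367223e+00 -1.20994835e-02
 -6.54628819e+01  1.05032463e+00]
```

apply_moves:
  plan:
    - {"grip": 0.45, "offset": [-4.7, -1.2, 0], "spin": -0.13}
    - {"grip": 0.45, "offset": [-9.3, -2.3, 0], "spin": -0.26}
    - {"grip": 0.45, "offset": [-14, -3.5, 0], "spin": -0.39}
    - {"grip": 0.45, "offset": [-18.6, -4.7, 0], "spin": -0.52}
    - {"grip": 0.45, "offset": [-23.3, -5.9, 0], "spin": -0.63}

```text
time_s: 1.1
tcp_pos: [0.5219, -0.2917, 0.2442]
ee_rot: [[0.014, -1.0, -0.001], [-1.0, -0.014, 0.0], [-0.0, 0.001, -1.0]]
wrist_force: [0.9, -0.6, 0.4]
gripper_width: 0.45
gripper_force: 0.0
```

```bash
python3 - <<'E'
from h import *
c=r.capture("wrist");cv2.imwrite("pics/w1.png",c["img"]);np.savez("w1.npz",**c)
print(-c["R"].T@c["t"],r.sense()["tcp_pos"]); X=cloud(c);Z=X[...,2]
k,l,st,ce=cv2.connectedComponentsWithStats(((Z>.108)&(Z<.13)).astype(np.uint8))
for i in range(1,k):
    if st[i,4]>60: P=X[l==i];print(st[i],np.median(P,0),cv2.minAreaRect((P[:,:2]*1000).astype(np.float32)))
toolmove([.5205,-.2905,.245])
E
```

```text
[ 0.52203842 -0.36991885  0.38475364] [ 0.52721763 -0.28814951  0.24373267]
[274 194  15  37 438] [ 0.52362813 -0.29418099  0.1154921 ] ((523.60400390625, -293.0572814941406), (10.044904708862305, 29.408037185668945), 5.652793884277344)
[251 324  33  18 426] [ 0.5351322  -0.18006785  0.11483584] ((535.4835815429688, -177.92034912109375), (10.940228462219238, 30.043577194213867), 78.86338806152344)
offset cm [ 0.22  0.68 -0.13]
tool y dir deg -178.7037865108488
```

View pics/w1.png

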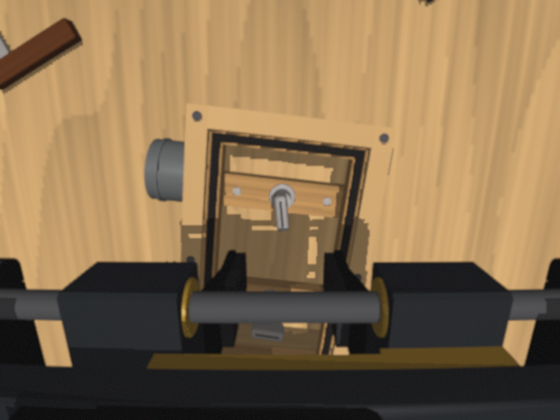

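The wrist picture shows the crossed head at (281,205) and the other one near (268,330). The arm was still settling, so I measure again at rest.

```bash
python3 - <<'E'
from h import *
for j in range(3): c=r.capture("wrist")
X=cloud(c);Z=X[...,2]
k,l,st,ce=cv2.connectedComponentsWithStats(((Z>.112)&(Z<.13)).astype(np.uint8))
for i in range(1,k):
    if st[i,4]>60: P=X[l==i];print(st[i],np.median(P,0),cv2.minAreaRect((P[:,:2]*1000).astype(np.float32)))
print(r.sense()["tcp_pos"]);toolmove([.5205,-.2905,.245])
E
```

```text
[275 195  15  36 432] [ 0.52350799 -0.29365057  0.11549333] ((523.6038208007812, -292.7965087890625), (9.977149963378906, 30.05921745300293), 5.735572338104248)
[251 326  34  16 344] [ 0.53569174 -0.17910519  0.11502298] ((535.2874755859375, -177.9377899169922), (10.8908109664917, 30.071008682250977), 81.28644561767578)
[ 0.52140267 -0.29219001  0.24365688]
offset cm [-0.17  0.09 -0.13]
tool y dir deg -179.38159444065053
```

apply_moves:
  plan:
    - {"grip": 0.45, "offset": [0.06, -0.22, 3], "spin": -0.09}
    - {"grip": 0.45, "offset": [0.06, -0.22, 6], "spin": -0.09}
    - {"grip": 0.45, "offset": [0.06, -0.22, 9], "spin": -0.09}
    - {"grip": 0.45, "offset": [0.06, -0.22, 11.5], "spin": -0.09}
    - {"grip": 0.45, "offset": [0.06, -0.22, 13.1], "spin": -0.09}

```text
time_s: 1.8
tcp_pos: [0.5207, -0.2946, 0.1113]
ee_rot: [[0.096, -0.995, -0.004], [-0.995, -0.096, 0.001], [-0.002, 0.004, -1.0]]
wrist_force: [-0.8, -0.2, -0.2]
gripper_width: 0.452
gripper_force: 0.0
```

apply_moves:
  plan:
    - {"grip": 0.45, "offset": [0, 0, 0], "spin": 0}
    - {"grip": 0.05, "offset": [0, 0, 0], "spin": 0}
    - {"grip": 0.05, "offset": [0, 0, 0], "spin": 0}
    - {"grip": 0.05, "offset": [0, 0, 0], "spin": 0}
    - {"grip": 0.05, "offset": [0, 0, 0], "spin": 0}

```text
time_s: 2.3
tcp_pos: [0.5235, -0.2941, 0.1146]
ee_rot: [[0.099, -0.995, 0.002], [-0.995, -0.099, -0.0], [0.001, -0.002, -1.0]]
wrist_force: [-0.0, 0.1, 0.9]
gripper_width: 0.172
gripper_force: 0.0
```

apply_moves:
  plan:
    - {"grip": 0.05, "offset": [-0.1, 0, 0], "spin": 0}
    - {"grip": 0.05, "offset": [-0.1, 0, 0], "spin": 0}
    - {"grip": 0.05, "offset": [-0.1, 0, 0], "spin": -0.1}
    - {"grip": 0.05, "offset": [-0.1, 0, 0], "spin": -0.22}
    - {"grip": 0.05, "offset": [-0.1, 0, 0], "spin": -0.34}

```text
time_s: 2.8
tcp_pos: [0.5258, -0.2934, 0.1145]
ee_rot: [[0.43, -0.903, 0.007], [-0.903, -0.43, -0.002], [0.005, -0.005, -1.0]]
wrist_force: [6.5, -0.4, -1.6]
gripper_width: 0.113
gripper_force: 30.0
```

apply_moves:
  plan:
    - {"grip": 0.05, "offset": [0, 0, 0], "spin": -0.12}
    - {"grip": 0.05, "offset": [0, 0, 0], "spin": -0.24}
    - {"grip": 0.05, "offset": [0, 0, 0], "spin": -0.36}
    - {"grip": 0.05, "offset": [0, 0, 0], "spin": -0.48}
    - {"grip": 0.05, "offset": [0, 0, 0], "spin": -0.6}

```text
time_s: 3.3
tcp_pos: [0.5272, -0.2922, 0.1146]
ee_rot: [[0.865, -0.502, 0.009], [-0.502, -0.865, -0.001], [0.008, -0.004, -1.0]]
wrist_force: [9.7, 3.2, -1.8]
gripper_width: 0.108
gripper_force: 30.0
```

apply_moves:
  plan:
    - {"grip": 0.05, "offset": [0, 0, 0], "spin": -0.12}
    - {"grip": 0.05, "offset": [0, 0, 0], "spin": -0.24}
    - {"grip": 0.05, "offset": [0, 0, 0], "spin": -0.36}
    - {"grip": 0.05, "offset": [0, 0, 0], "spin": -0.44}
    - {"grip": 0.05, "offset": [0, 0, 0], "spin": -0.44}

```text
time_s: 3.8
tcp_pos: [0.5276, -0.291, 0.1146]
ee_rot: [[0.996, -0.09, 0.01], [-0.09, -0.996, 0.001], [0.01, -0.002, -1.0]]
wrist_force: [10.3, 7.0, -1.3]
gripper_width: 0.113
gripper_force: 30.0
```

```bash
python3 - <<'E'
from h import *
s=r.sense();print(s["tcp_pos"],s["wrist_force"],s["moment"],s["joints"]);toolmove(s["tcp_pos"])
E
```

```text
[ 0.52761074 -0.29100429  0.11457226] [10.34597733  6.99631757 -1.29811543] [ 2.09111828 -2.56098653 -0.28684866] [-13.58513849  26.50125686 -12.70612387  -0.22705023 -50.24939483
  98.54758101]
offset cm [0. 0. 0.]
tool y dir deg -95.18145830851965
```

apply_moves:
  plan:
    - {"grip": 0.4, "offset": [0, 0, 0], "spin": 0}
    - {"grip": 0.4, "offset": [0, 0, 0], "spin": 0}
    - {"grip": 0.4, "offset": [0, 0, -1], "spin": 0}
    - {"grip": 0.4, "offset": [0, 0, -5], "spin": 0}
    - {"grip": 0.4, "offset": [0, 0, -10], "spin": 0}

```text
time_s: 4.3
tcp_pos: [0.5209, -0.2927, 0.2128]
ee_rot: [[0.996, -0.092, -0.007], [-0.092, -0.996, 0.002], [-0.007, -0.001, -1.0]]
wrist_force: [1.4, -0.3, 0.7]
gripper_width: 0.385
gripper_force: 0.0
```

apply_moves:
  plan:
    - {"grip": 0.4, "offset": [4, 0, -3], "spin": 0}
    - {"grip": 0.4, "offset": [4, 0, -5], "spin": 0}
    - {"grip": 0.4, "offset": [4, 0, -5], "spin": 0}
    - {"grip": 0.4, "offset": [4, 0, -5], "spin": 0}

```text
time_s: 4.7
tcp_pos: [0.5619, -0.2965, 0.2634]
ee_rot: [[0.996, -0.092, -0.001], [-0.092, -0.996, 0.001], [-0.001, -0.001, -1.0]]
wrist_force: [0.0, 0.8, -1.4]
gripper_width: 0.399
gripper_force: 0.0
```

```bash
python3 - <<'E'
from h import *
c=r.capture("wrist");cv2.imwrite("pics/w2.png",c["img"])
print(r.sense()["tcp_pos"],r.sense()["wrist_force"],-c["R"].T@c["t"])
X=cloud(c);Z=X[...,2]
k,l,st,ce=cv2.connectedComponentsWithStats(((Z>.112)&(Z<.13)).astype(np.uint8))
for i in range(1,k):
    if st[i,4]>60: P=X[l==i];print(st[i],np.median(P,0),cv2.minAreaRect((P[:,:2]*1000).astype(np.float32)))
c=r.capture("top");X=cloud(c);Z=X[...,2];a=np.zeros(Z.shape,bool);a[198:236,318:384]=1;
k,l,st,ce=cv2.connectedComponentsWithStats((a&(Z>.105)&(Z<.125)).astype(np.uint8))
for i in range(1,k):
    if st[i,4]>10: P=X[l==i];print("top",st[i],np.median(P,0),cv2.minAreaRect((P[:,:2]*1000).astype(np.float32)))
E
```

```text
[ 0.56148113 -0.29635724  0.2624178 ] [-1.05137056 -0.21756142 -0.85510657] [ 0.63709787 -0.30540598  0.40381548]
[148 229  13  32 357] [ 0.53648118 -0.1783061   0.11542618] ((535.6201171875, -177.6259002685547), (10.132274627685547, 29.805843353271484), 81.32678985595703)
[277 230  11  32 339] [ 0.52497473 -0.29289392  0.11554914] ((524.206298828125, -292.9045104980469), (9.077198028564453, 29.402463912963867), 84.40313720703125)
top [367 214   4   8  28] [ 0.51871594 -0.29033451  0.11509293] ((520.3034057617188, -290.9129638671875), (9.826310157775879, 23.56456184387207), 84.90899658203125)
```

View pics/w2.png

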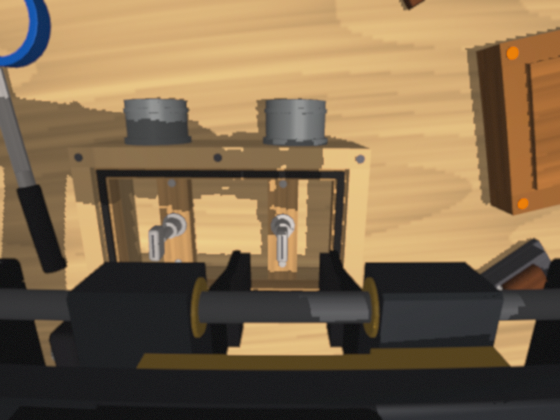

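Both heads are now in line: crossed one at -5.6° against box x at about -5.7°. Box centre is about (0.5297, -0.2353). Now to the mould.

apply_moves:
  plan:
    - {"grip": 0.5, "offset": [-0.3, -4.5, 0], "spin": 0.14}
    - {"grip": 0.5, "offset": [-0.6, -9, 0], "spin": 0.28}
    - {"grip": 0.5, "offset": [-0.9, -13.5, 0], "spin": 0.42}
    - {"grip": 0.5, "offset": [-1.2, -18, 0], "spin": 0.56}
    - {"grip": 0.5, "offset": [-1.5, -22.5, 0], "spin": 0.7}

```text
time_s: 5.3
tcp_pos: [0.5672, -0.07, 0.2623]
ee_rot: [[0.699, -0.716, -0.003], [-0.716, -0.699, -0.0], [-0.002, 0.002, -1.0]]
wrist_force: [0.8, -0.6, 0.2]
gripper_width: 0.5
gripper_force: 0.0
```

```bash
python3 - <<'E'
from h import *
toolmove([.5725,.25,.26])
E
```

```text
offset cm [-22.53 -22.73   0.22]
tool y dir deg -135.69109188780615
```

apply_moves:
  plan:
    - {"grip": 0.5, "offset": [-3.2, -3.2, 0], "spin": 0.14}
    - {"grip": 0.5, "offset": [-6.4, -6.4, 0], "spin": 0.28}
    - {"grip": 0.5, "offset": [-9.6, -9.7, 0], "spin": 0.42}
    - {"grip": 0.5, "offset": [-12.8, -12.9, 0], "spin": 0.56}
    - {"grip": 0.5, "offset": [-16, -16.1, 0], "spin": 0.7}

```text
time_s: 5.8
tcp_pos: [0.5693, 0.1568, 0.2623]
ee_rot: [[0.074, -0.997, -0.003], [-0.997, -0.074, -0.001], [0.001, 0.003, -1.0]]
wrist_force: [0.4, -0.8, -0.2]
gripper_width: 0.5
gripper_force: 0.0
```

apply_moves:
  plan:
    - {"grip": 0.5, "offset": [-4.6, 0.1, 0], "spin": 0.04}
    - {"grip": 0.5, "offset": [-9.2, 0, 0], "spin": 0.04}
    - {"grip": 0.5, "offset": [-9.2, 0, 0], "spin": 0.04}
    - {"grip": 0.5, "offset": [-9.2, 0, 0], "spin": 0.04}

```text
time_s: 6.2
tcp_pos: [0.5622, 0.2477, 0.2619]
ee_rot: [[0.041, -0.999, -0.003], [-0.999, -0.041, -0.002], [0.002, 0.003, -1.0]]
wrist_force: [1.0, -0.2, -0.7]
gripper_width: 0.497
gripper_force: 0.0
```

```bash
cat > m.py <<'E'
from h import *
import sys
for i in range(2): c=r.capture("wrist")
cv2.imwrite("pics/%s.png"%sys.argv[1],c["img"]);np.savez(sys.argv[1]+".npz",**c)
s=r.sense();print(s["tcp_pos"],s["wrist_force"],"cam",-c["R"].T@c["t"])
X=cloud(c);Z=X[...,2]
for lo,hi in ((.060,.08),(.034,.06),(.0415,.0495)):
    k,l,st,ce=cv2.connectedComponentsWithStats(((Z>lo)&(Z<hi)).astype(np.uint8))
    for i in range(1,k):
        if st[i,4]>150: P=X[l==i];print(lo,st[i],np.median(P,0),cv2.minAreaRect((P[:,:2]*1000).astype(np.float32)))
toolmove(s["tcp_pos"])
E
python3 m.py w3
```

```text
[0.56281704 0.24619833 0.26275754] [ 0.13204729 -0.55818826  1.01681448] cam [0.56485447 0.16886291 0.4029884 ]
0.06 [  0  13  19  63 778] [0.82041653 0.1124295  0.0687274 ] ((825.958251953125, 111.41389465332031), (55.93054962158203, 17.92852210998535), 82.79994201660156)
0.06 [267 170  14  64 863] [0.57150685 0.25073606 0.07094764] ((571.751708984375, 252.93161010742188), (13.213822364807129, 63.57363510131836), 2.0921831130981445)
0.034 [   0   11   37   69 1158] [0.82219674 0.11385533 0.04770766] ((830.89404296875, 109.61282348632812), (63.86574935913086, 28.261598587036133), 85.3687744140625)
0.034 [  180    56   186   236 35977] [0.57179747 0.21534872 0.03988398] ((572.61572265625, 240.21563720703125), (180.9954071044922, 255.4113006591797), 2.413529396057129)
0.034 [259 136  30  11 326] [0.57395319 0.19439436 0.03932814] ((574.4011840820312, 194.43130493164062), (30.163650512695312, 10.362516403198242), 2.19284987449646)
0.0415 [  2  14  30  66 349] [0.82192504 0.11339386 0.04572887] ((829.6033325195312, 111.76168823242188), (62.1014289855957, 25.220809936523438), 80.56815338134766)
0.0415 [  180    56   186   232 12758] [0.58772076 0.17457976 0.04531221] ((572.8220825195312, 235.32070922851562), (180.9954071044922, 245.6127166748047), 2.413529396057129)
0.0415 [281 172   4  57 184] [0.56262781 0.2537932  0.04240507] ((562.6433715820312, 256.6236267089844), (3.28782320022583, 62.05368423461914), 2.2627530097961426)
offset cm [0. 0. 0.]
tool y dir deg -177.77297993449216
```

View pics/w3.png

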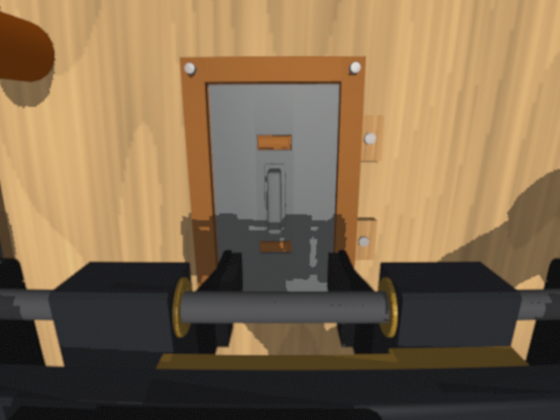

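apply_moves:
  plan:
    - {"grip": 0.5, "offset": [-0.6, -0.93, 4], "spin": 0}
    - {"grip": 0.5, "offset": [-0.6, -0.93, 8], "spin": 0}
    - {"grip": 0.5, "offset": [-0.6, -0.93, 12], "spin": 0}
    - {"grip": 0.5, "offset": [-0.6, -0.93, 15], "spin": 0}
    - {"grip": 0.5, "offset": [-0.6, -0.93, 17]}

```text
invalid input
```

```bash
python3 m.py w4 | egrep -v "0.034|0.0415"; python3 -c "
from h import *
toolmove([.5718,.2529,.0635])"
```

```text
[0.56322748 0.24581846 0.2633364 ] [-0.18123078  0.17597298 -0.08771761] cam [0.56507029 0.1678955  0.40368406]
0.06 [  0  13  21  65 828] [0.82057767 0.11330726 0.06899377] ((826.5361938476562, 111.52061462402344), (57.63338851928711, 20.30278778076172), 81.74455261230469)
0.06 [268 171  14  63 865] [0.5713914  0.25093651 0.07083749] ((571.5587768554688, 252.73272705078125), (13.318509101867676, 63.0511474609375), 2.000410556793213)
offset cm [0. 0. 0.]
tool y dir deg -177.82914789075207
offset cm [-0.69 -0.9  19.98]
tool y dir deg -177.82914789075207
```

apply_moves:
  plan:
    - {"grip": 0.5, "offset": [-0.67, -0.88, 4], "spin": 0}
    - {"grip": 0.5, "offset": [-0.67, -0.88, 8], "spin": 0}
    - {"grip": 0.5, "offset": [-0.67, -0.88, 12], "spin": 0}
    - {"grip": 0.5, "offset": [-0.67, -0.88, 15], "spin": 0}
    - {"grip": 0.5, "offset": [-0.67, -0.88, 17], "spin": 0}

```text
time_s: 6.9
tcp_pos: [0.5709, 0.2521, 0.091]
ee_rot: [[0.037, -0.999, -0.003], [-0.999, -0.037, -0.002], [0.002, 0.003, -1.0]]
wrist_force: [0.0, -0.6, 0.8]
gripper_width: 0.505
gripper_force: 0.0
```

```bash
python3 m.py w4 | egrep -v "0.034|0.0415"; python3 -c "
from h import *
toolmove([.5716,.2528,.0635])"
```

```text
[0.57013438 0.25178556 0.09024134] [-1.17146602 -1.27220578 -0.54783465] cam [0.5722984  0.17384931 0.22894639]
0.06 [ 264  215   28   77 2098] [0.57199706 0.23821829 0.07089702] ((572.0986328125, 240.8303985595703), (13.763917922973633, 38.91789627075195), 2.050652265548706)
0.06 [220 250  23  42 355] [0.59241365 0.24069438 0.0733807 ] ((591.1057739257812, 247.90110778808594), (8.014936447143555, 22.763277053833008), 25.688608169555664)
0.06 [327 250  24  42 345] [0.54481258 0.23892243 0.07339684] ((545.6710815429688, 245.9597625732422), (22.60120964050293, 8.076896667480469), 68.07952880859375)
0.06 [266 324  26  10 241] [0.57011798 0.2811173  0.07080833] ((570.3086547851562, 281.4806213378906), (13.397333145141602, 7.303956985473633), 3.0699188709259033)
offset cm [0. 0. 0.]
tool y dir deg -177.86939633522115
offset cm [-0.11 -0.17  2.67]
tool y dir deg -177.86939633522115
```

apply_moves:
  plan:
    - {"grip": 0.5, "offset": [-0.1, -0.14, 1.3], "spin": 0}
    - {"grip": 0.5, "offset": [-0.1, -0.14, 2.3], "spin": 0}
    - {"grip": 0.5, "offset": [-0.1, -0.14, 2.6], "spin": 0}
    - {"grip": 0.5, "offset": [-0.1, -0.14, 2.6], "spin": 0}
    - {"grip": 0.5, "offset": [-0.1, -0.14, 2.6], "spin": 0}

```text
time_s: 7.5
tcp_pos: [0.5735, 0.2557, 0.0682]
ee_rot: [[0.04, -0.999, 0.001], [-0.999, -0.04, 0.001], [-0.001, -0.001, -1.0]]
wrist_force: [-0.1, 0.1, -0.1]
gripper_width: 0.503
gripper_force: 0.0
```

apply_moves:
  plan:
    - {"grip": 0.1, "offset": [0, 0, 0], "spin": 0}
    - {"grip": 0.1, "offset": [0, 0, 0], "spin": 0}
    - {"grip": 0.1, "offset": [0, 0, 0], "spin": 0}
    - {"grip": 0.1, "offset": [0, 0, 0], "spin": 0}
    - {"grip": 0.1, "offset": [0, 0, 0], "spin": 0}

```text
time_s: 8.0
tcp_pos: [0.5729, 0.2554, 0.0676]
ee_rot: [[0.04, -0.999, -0.001], [-0.999, -0.04, -0.0], [0.0, 0.001, -1.0]]
wrist_force: [-0.4, -0.4, 1.8]
gripper_width: 0.156
gripper_force: 30.0
```

apply_moves:
  plan:
    - {"grip": 0.3, "offset": [0, 0, 0], "spin": 0}
    - {"grip": 0.3, "offset": [0, 0, 0], "spin": 0}
    - {"grip": 0.3, "offset": [0.2, 0, 0.3], "spin": 0}
    - {"grip": 0.3, "offset": [0.2, 0, 0.4], "spin": 0}
    - {"grip": 0.3, "offset": [0.2, 0, 0.4], "spin": 0}

```text
time_s: 8.5
tcp_pos: [0.5731, 0.2532, 0.0631]
ee_rot: [[0.04, -0.999, -0.001], [-0.999, -0.04, -0.0], [0.0, 0.001, -1.0]]
wrist_force: [0.6, -0.4, 0.3]
gripper_width: 0.299
gripper_force: 0.0
```

apply_moves:
  plan:
    - {"grip": 0.3, "offset": [0, 0, 0.05], "spin": 0}
    - {"grip": 0.1, "offset": [0, 0, 0.05], "spin": 0}
    - {"grip": 0.1, "offset": [0, 0, 0.05], "spin": 0}
    - {"grip": 0.1, "offset": [0, 0, 0.05], "spin": 0}
    - {"grip": 0.1, "offset": [0, 0, 0.05], "spin": 0}

```text
time_s: 9.0
tcp_pos: [0.5731, 0.2535, 0.0631]
ee_rot: [[0.04, -0.999, -0.0], [-0.999, -0.04, -0.0], [0.0, 0.0, -1.0]]
wrist_force: [-0.1, 0.2, -0.2]
gripper_width: 0.156
gripper_force: 30.0
```

apply_moves:
  plan:
    - {"grip": 0.1, "offset": [0, 0, -0.5], "spin": 0}
    - {"grip": 0.1, "offset": [0, 0, -1.5], "spin": 0}
    - {"grip": 0.1, "offset": [0, 0, -3], "spin": 0}
    - {"grip": 0.1, "offset": [0, 0, -6], "spin": 0}
    - {"grip": 0.1, "offset": [0, 0, -10], "spin": 0}

```text
time_s: 9.5
tcp_pos: [0.5719, 0.2526, 0.1624]
ee_rot: [[0.039, -0.999, -0.004], [-0.999, -0.039, -0.003], [0.002, 0.004, -1.0]]
wrist_force: [0.8, -0.3, -3.9]
gripper_width: 0.16
gripper_force: 30.0
```

apply_moves:
  plan:
    - {"grip": 0.1, "offset": [0, 0, -4], "spin": 0}
    - {"grip": 0.1, "offset": [0, 0, -8], "spin": 0}
    - {"grip": 0.1, "offset": [0, 0, -10], "spin": 0}
    - {"grip": 0.1, "offset": [0, 0, -10], "spin": 0}
    - {"grip": 0.1, "offset": [0, 0, -10], "spin": 0}

```text
time_s: 10.0
tcp_pos: [0.5724, 0.2532, 0.2624]
ee_rot: [[0.039, -0.999, -0.001], [-0.999, -0.039, 0.0], [-0.0, 0.001, -1.0]]
wrist_force: [0.3, -0.1, -4.4]
gripper_width: 0.158
gripper_force: 30.0
```

```bash
python3 - <<'E'
from h import *
c=r.capture("wrist");cv2.imwrite("pics/w5.png",c["img"]);np.savez("w5.npz",**c)
s=r.sense();print(s["tcp_pos"],s["wrist_force"],s["moment"],s["gripper_width"])
toolmove([.5297,-.2353,.263])
X=cloud(c);Z=X[...,2]
for lo,hi in ((.250,.29),(.215,.247)):
    k,l,st,ce=cv2.connectedComponentsWithStats(((Z>lo)&(Z<hi)).astype(np.uint8))
    for i in range(1,k):
        if st[i,4]>200: P=X[l==i];print(lo,st[i],np.median(P,0),cv2.minAreaRect((P[:,:2]*1000).astype(np.float32)))
E
```

```text
[0.57207641 0.25293863 0.26112059] [-0.10931871 -0.55820711 -3.44180542] [0.00723705 0.10026984 0.00431819] 0.1616135473330228
offset cm [48.62  6.15 -0.11]
tool y dir deg -177.7547977721248
0.25 [ 244  219   82   73 3749] [0.57207169 0.23952363 0.26988396] ((572.5757446289062, 237.06605529785156), (29.783872604370117, 29.378786087036133), 43.848854064941406)
0.25 [254 323  15  24 226] [0.58052226 0.25659966 0.28943998] ((580.4423217773438, 256.0395812988281), (4.93115758895874, 11.28971004486084), 0.725141167640686)
0.25 [ 270  323   46   32 1163] [0.56880991 0.26955841 0.27042353] ((568.958984375, 265.6457824707031), (34.58287811279297, 16.576284408569336), 78.3480224609375)
0.215 [  137    29   296   246 59771] [0.57425697 0.18315875 0.23857406] ((573.42578125, 196.3271026611328), (131.05909729003906, 116.31909942626953), 2.2914397716522217)
```

View pics/w5.png

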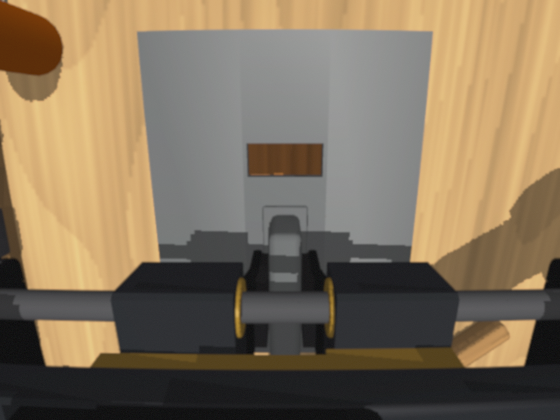

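The cover hangs level in the grip: plate top at z = 0.2386, yaw 2.3°, slot at (285,160), centred on the TCP to 1 mm. Carrying it to the box.

apply_moves:
  plan:
    - {"grip": 0.1, "offset": [4, 0.5, 0], "spin": 0.01}
    - {"grip": 0.1, "offset": [8.5, 1.1, 0], "spin": 0.03}
    - {"grip": 0.1, "offset": [13, 1.6, 0], "spin": 0.05}
    - {"grip": 0.1, "offset": [17.5, 2.2, 0], "spin": 0.07}
    - {"grip": 0.1, "offset": [22, 2.8, 0], "spin": 0.08}

```text
time_s: 10.55
tcp_pos: [0.5524, 0.0306, 0.2606]
ee_rot: [[-0.041, -0.999, -0.005], [-0.999, 0.041, -0.001], [0.001, 0.005, -1.0]]
wrist_force: [0.8, -0.1, -1.7]
gripper_width: 0.156
gripper_force: 30.0
```

```bash
python3 - <<'E'
from h import *
toolmove([.5305,-.2354,.262])
E
```

```text
offset cm [26.67  1.11 -0.1 ]
tool y dir deg 177.66879726686074
```

apply_moves:
  plan:
    - {"grip": 0.1, "offset": [4.8, 0.2, 0], "spin": 0.01}
    - {"grip": 0.1, "offset": [9.6, 0.4, 0], "spin": 0.02}
    - {"grip": 0.1, "offset": [14.4, 0.6, 0], "spin": 0.04}
    - {"grip": 0.1, "offset": [19.2, 0.8, 0], "spin": 0.05}
    - {"grip": 0.1, "offset": [23.5, 1, 0], "spin": 0.06}

```text
time_s: 11.05
tcp_pos: [0.5329, -0.2038, 0.2606]
ee_rot: [[-0.101, -0.995, -0.005], [-0.995, 0.101, 0.001], [-0.0, 0.005, -1.0]]
wrist_force: [1.4, -0.4, -3.3]
gripper_width: 0.157
gripper_force: 30.0
```

apply_moves:
  plan:
    - {"grip": 0.1, "offset": [2.5, -0.05, 0], "spin": 0}
    - {"grip": 0.1, "offset": [3.1, -0.1, 0], "spin": 0}
    - {"grip": 0.1, "offset": [3.1, -0.1, 0], "spin": 0}
    - {"grip": 0.1, "offset": [3.1, -0.1, 0], "spin": 0}

```text
time_s: 11.45
tcp_pos: [0.532, -0.232, 0.2618]
ee_rot: [[-0.1, -0.995, -0.002], [-0.995, 0.1, 0.001], [-0.001, 0.002, -1.0]]
wrist_force: [0.3, 0.8, -2.2]
gripper_width: 0.158
gripper_force: 30.0
```

```bash
python3 - <<'E'
from h import *
for i in range(2): c=r.capture("wrist")
cv2.imwrite("pics/w6.png",c["img"]);np.savez("w6.npz",**c)
toolmove([.5305,-.2354,.150]);print(r.sense()["tcp_pos"])
X=cloud(c);Z=X[...,2]
for lo,hi in ((.215,.247),(.085,.105)):
    k,l,st,ce=cv2.connectedComponentsWithStats(((Z>lo)&(Z<hi)).astype(np.uint8))
    for i in range(1,k):
        if st[i,4]>100: P=X[l==i];print(lo,st[i],np.median(P,0),cv2.minAreaRect((P[:,:2]*1000).astype(np.float32)))
E
```

```text
offset cm [ 0.4   0.14 11.26]
tool y dir deg 174.34151309283473
[ 0.53243179 -0.23165488  0.26256906]
0.215 [  137    29   296   246 59791] [ 0.52369586 -0.3014539   0.23846762] ((525.8046264648438, -288.19769287109375), (116.88920593261719, 131.04336547851562), 84.25208282470703)
0.215 [255 325  15  28 136] [ 0.54650503 -0.18589144  0.23838543] ((547.8320922851562, -192.7809600830078), (20.29392433166504, 7.971359729766846), 83.09938049316406)
0.215 [300 328  15  25 125] [ 0.52526358 -0.18331182  0.23836806] ((523.0814208984375, -189.26480102539062), (18.511510848999023, 7.94379186630249), 86.12583923339844)
```

View pics/w6.png

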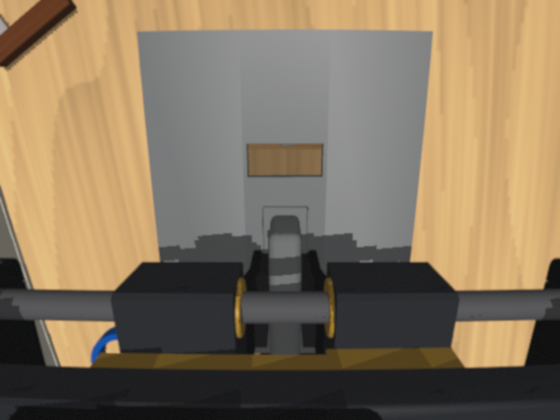

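apply_moves:
  plan:
    - {"grip": 0.1, "offset": [0.36, 0.14, 3], "spin": 0}
    - {"grip": 0.1, "offset": [0.36, 0.14, 6], "spin": 0}
    - {"grip": 0.1, "offset": [0.36, 0.14, 9], "spin": 0}
    - {"grip": 0.1, "offset": [0.36, 0.14, 10.6], "spin": 0}
    - {"grip": 0.1, "offset": [0.36, 0.14, 10.6], "spin": 0}

```text
time_s: 12.05
tcp_pos: [0.5291, -0.2347, 0.1543]
ee_rot: [[-0.099, -0.995, -0.006], [-0.995, 0.099, 0.002], [-0.001, 0.006, -1.0]]
wrist_force: [0.1, 0.8, -2.9]
gripper_width: 0.156
gripper_force: 30.0
```

```bash
cat > fit.py <<'E'
from h import *
import sys
for i in range(2): c=r.capture("wrist")
n=sys.argv[1];cv2.imwrite("pics/%s.png"%n,c["img"]);np.savez(n+".npz",**c)
s=r.sense();print(s["tcp_pos"],s["wrist_force"])
X=cloud(c);Z=X[...,2];pt=s["tcp_pos"][2]-.0225
def comp(lo,hi,nm,mn=60):
    k,l,st,ce=cv2.connectedComponentsWithStats(((Z>lo)&(Z<hi)).astype(np.uint8))
    for i in range(1,k):
        if st[i,4]>mn: P=X[l==i];print(nm,st[i],np.median(P,0),cv2.minAreaRect((P[:,:2]*1000).astype(np.float32)))
comp(pt-.004,pt+.006,"plate",1000);comp(.1125,.1185,"head")
comp(.090,.0985,"frame",150)
toolmove([.5305,-.2354,.150])
E
python3 fit.py w7;python3 - <<'E'
import cv2;a=cv2.imread("pics/w7.png")[100:260,150:430];cv2.imwrite("pics/w7c.png",cv2.resize(a,None,fx=2.8,fy=2.8))
E
```

```text
[ 0.53140652 -0.23573094  0.15771987] [ 0.9370008  -0.08430748 -2.66086655]
plate [  137    29   296   246 58559] [ 0.52139084 -0.30508442  0.1326317 ] ((523.9216918945312, -291.691162109375), (116.79773712158203, 130.9993438720703), 84.35491943359375)
head [ 257  146   57   20 1056] [ 0.52361971 -0.29277413  0.11553012] ((523.5436401367188, -292.63970947265625), (10.013286590576172, 29.671785354614258), 84.2546615600586)
frame [  123     4   325   258 12835] [ 0.51639467 -0.35880335  0.09541127] ((522.9337158203125, -297.23785400390625), (147.11184692382812, 173.3305206298828), 84.19975280761719)
offset cm [-0.02  0.09  0.77]
tool y dir deg 174.3505532409515
```

View pics/w7c.png

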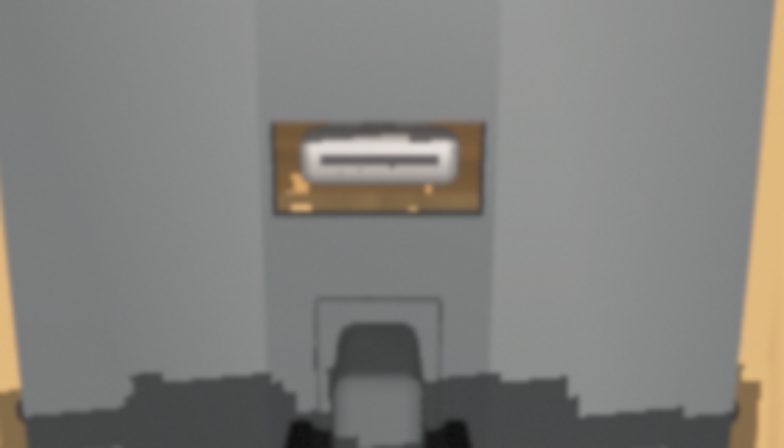

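The slot shows head a central in it at crop (378,160), i.e. within 0.5 mm after the heights are taken into account; the frame gives the same centre. Lowering.

apply_moves:
  plan:
    - {"grip": 0.1, "offset": [0, 0, 0.6], "spin": 0}
    - {"grip": 0.1, "offset": [0, 0, 1.2], "spin": 0}
    - {"grip": 0.1, "offset": [0, 0, 1.8], "spin": 0}
    - {"grip": 0.1, "offset": [0, 0, 2.3], "spin": 0}
    - {"grip": 0.1, "offset": [0, 0, 2.3], "spin": 0}

```text
time_s: 12.65
tcp_pos: [0.53, -0.2362, 0.1331]
ee_rot: [[-0.101, -0.995, -0.002], [-0.995, 0.101, 0.001], [-0.0, 0.002, -1.0]]
wrist_force: [-0.0, 0.7, -3.1]
gripper_width: 0.157
gripper_force: 30.0
```

```bash
python3 fit.py w8
```

```text
[ 0.53063305 -0.23641275  0.13395408] [ 0.96220166 -0.26877358 -2.64763319]
plate [  137    29   296   246 59581] [ 0.52153377 -0.30615399  0.10982826] ((523.7886962890625, -292.7178649902344), (117.12277221679688, 131.22402954101562), 84.35456848144531)
plate [ 253  152   65   23 1437] [ 0.52352429 -0.29308041  0.11550168] ((523.5462646484375, -292.5923156738281), (9.911079406738281, 29.850173950195312), 84.353515625)
head [ 253  153   65   22 1373] [ 0.5235285  -0.29286376  0.11555292] ((523.5462646484375, -292.5923156738281), (9.911079406738281, 29.850173950195312), 84.353515625)
head [263 206  54  52 685] [ 0.52357712 -0.26693974  0.11315274] ((524.4693603515625, -259.5650634765625), (24.6020565032959, 26.434246063232422), 83.29981994628906)
head [253 244  16  14  96] [ 0.53922755 -0.25053957  0.11449427] ((540.048828125, -250.90444946289062), (7.423974990844727, 5.353105068206787), 6.157131195068359)
frame [  103     0   365   269 24175] [ 0.51561448 -0.34432812  0.09540348] ((522.8516845703125, -299.61968994140625), (137.10227966308594, 174.03501892089844), 84.14083862304688)
offset cm [-0.1   0.02 -1.6 ]
tool y dir deg 174.24993966479
```

apply_moves:
  plan:
    - {"grip": 0.1, "offset": [-0.15, 0, 0.1], "spin": 0}
    - {"grip": 0.1, "offset": [-0.15, 0, 0.4], "spin": 0}
    - {"grip": 0.1, "offset": [-0.15, 0, 0.7], "spin": 0}
    - {"grip": 0.1, "offset": [-0.15, 0, 0.9], "spin": 0}
    - {"grip": 0.1, "offset": [-0.15, 0, 0.9], "spin": 0}

```text
time_s: 13.25
tcp_pos: [0.5305, -0.2347, 0.1245]
ee_rot: [[-0.1, -0.995, -0.001], [-0.995, 0.1, 0.0], [-0.0, 0.001, -1.0]]
wrist_force: [-0.3, 0.0, -3.3]
gripper_width: 0.156
gripper_force: 30.0
```

apply_moves:
  plan:
    - {"grip": 0.1, "offset": [0, 0, 0.2], "spin": 0}
    - {"grip": 0.1, "offset": [0, 0, 0.4], "spin": 0}
    - {"grip": 0.1, "offset": [0, 0, 0.4], "spin": 0}

```text
time_s: 13.55
tcp_pos: [0.531, -0.2349, 0.1218]
ee_rot: [[-0.1, -0.995, 0.001], [-0.995, 0.1, -0.0], [0.0, -0.001, -1.0]]
wrist_force: [-1.0, 0.4, 2.4]
gripper_width: 0.158
gripper_force: 30.0
```

```bash
python3 fit.py w9
```

```text
[ 0.53102593 -0.23490927  0.12183033] [-0.68784489  0.47623271  1.83876862]
plate [   92     0   390   275 73787] [ 0.52182348 -0.3085568   0.09794749] ((522.9487915039062, -297.2604675292969), (131.2913055419922, 172.19192504882812), 84.261474609375)
head [ 252  152   70   24 1584] [ 0.52351546 -0.29286026  0.11558355] ((523.5040283203125, -292.5859069824219), (9.940556526184082, 29.96869468688965), 84.19583892822266)
head [270 221  31  10 115] [ 0.52676615 -0.26636106  0.11561185] ((526.7239379882812, -265.4660949707031), (2.9118435382843018, 13.558167457580566), 78.98009490966797)
head [250 259  19  10 103] [ 0.54053969 -0.24795557  0.11575169] ((540.6224365234375, -248.25228881835938), (2.0674102306365967, 8.336647033691406), 69.7286376953125)
head [301 259  19  10 102] [ 0.51723654 -0.24606156  0.11567146] ((517.3533935546875, -245.8570556640625), (8.388497352600098, 2.0778932571411133), 12.629680633544922)
frame [   92     0   390   280 71260] [ 0.51970439 -0.31131141  0.09732447] ((523.2835083007812, -295.9244384765625), (135.08633422851562, 173.73451232910156), 84.16002655029297)
offset cm [ 0.06  0.04 -2.82]
tool y dir deg 174.26806678603091
```

apply_moves:
  plan:
    - {"grip": 0.1, "offset": [0, 0, 0.1], "spin": 0}
    - {"grip": 0.1, "offset": [0, 0, 0.2], "spin": 0}
    - {"grip": 0.1, "offset": [0, 0, 0.3], "spin": 0}
    - {"grip": 0.1, "offset": [0, 0, 0.3], "spin": 0}
    - {"grip": 0.1, "offset": [0, 0, 0.3], "spin": 0}

```text
time_s: 14.15
tcp_pos: [0.5311, -0.2349, 0.1196]
ee_rot: [[-0.1, -0.995, 0.001], [-0.995, 0.1, -0.001], [0.001, -0.001, -1.0]]
wrist_force: [-3.3, 3.4, 8.3]
gripper_width: 0.161
gripper_force: 30.0
```

apply_moves:
  plan:
    - {"grip": 0.1, "offset": [0, 0, 0.1], "spin": 0}
    - {"grip": 0.1, "offset": [0, 0, 0.2], "spin": 0}
    - {"grip": 0.1, "offset": [0, 0, 0.2], "spin": 0}
    - {"grip": 0.1, "offset": [0, 0, 0.2], "spin": 0}

```text
time_s: 14.55
tcp_pos: [0.5311, -0.235, 0.119]
ee_rot: [[-0.099, -0.995, 0.001], [-0.995, 0.099, -0.001], [0.001, -0.002, -1.0]]
wrist_force: [-4.7, 4.3, 15.1]
gripper_width: 0.158
gripper_force: 30.0
```

```bash
cat > flush.py <<'E'
from h import *
c=r.capture("wrist");s=r.sense();print(s["tcp_pos"],s["wrist_force"],s["moment"],s["ee_rot"][:,2])
X=cloud(c).reshape(-1,3);q=np.radians(-5.75);o=np.array([.5293,-.235])
B=np.c_[(X[:,:2]-o)@np.array([[np.cos(q),-np.sin(q)],[np.sin(q),np.cos(q)]]),X[:,2]]*1000
g=lambda x0,x1,y0,y1:np.round((lambda z:(np.median(z),len(z)))(B[(B[:,0]>x0)&(B[:,0]<x1)&(B[:,1]>y0)&(B[:,1]<y1)&(B[:,2]>80)&(B[:,2]<110),2]),2)
for n,b in dict(cov_px=(30,58,-105,-40),cov_mx=(-58,-30,-105,-40),cov_end=(-55,55,-112,-100),fr_px=(72,82,-105,-40),fr_mx=(-82,-72,-105,-40),fr_end=(-55,55,-132,-122)).items(): print(n,g(*b))
cv2.imwrite("pics/fl.png",c["img"])
E
python3 flush.py
```

```text
[ 0.53106782 -0.2349258   0.11903825] [-4.67794054  4.28235825 14.88675122] [ 1.22772825  1.76207358 -0.02498131] [ 0.0014513  -0.00111255 -0.99999833]
cov_px [  95.37 8537.  ]
cov_mx [  95.37 8564.  ]
cov_end [  95.42 7202.  ]
fr_px [  95.36 2943.  ]
fr_mx [  95.37 2937.  ]
fr_end [  95.42 2863.  ]
```

apply_moves:
  plan:
    - {"grip": 0.1, "offset": [0, 0, 0.1], "spin": 0}
    - {"grip": 0.1, "offset": [0, 0, 0.15], "spin": 0}
    - {"grip": 0.1, "offset": [0, 0, 0.15], "spin": 0}
    - {"grip": 0.1, "offset": [0, 0, 0.15], "spin": 0}
    - {"grip": 0.1, "offset": [0, 0, 0.15], "spin": 0}

```text
time_s: 15.1
tcp_pos: [0.5311, -0.2349, 0.119]
ee_rot: [[-0.099, -0.995, 0.002], [-0.995, 0.099, -0.002], [0.001, -0.002, -1.0]]
wrist_force: [-8.0, 5.6, 23.0]
gripper_width: 0.158
gripper_force: 30.0
```

```bash
python3 flush.py; python3 - <<'E'
from h import *
c=r.capture("scene");X=cloud(c);q=np.radians(-5.75)
A=np.array([[np.cos(q),-np.sin(q)],[np.sin(q),np.cos(q)]]);B=(X[...,:2]-[.5293,-.235])@A*1000;Z=X[...,2]*1000
for n,(x0,x1,y0,y1) in dict(cov_yend=(-55,55,75,110),fr_yend=(-55,55,122,132),cov_mid=(-55,-30,-50,50)).items():
    m=(B[...,0]>x0)&(B[...,0]<x1)&(B[...,1]>y0)&(B[...,1]<y1)&(Z>80)&(Z<110);print(n,m.sum(),np.median(Z[m]) if m.any() else "")
m=(abs(B[...,0])<90)&(abs(B[...,1])<140)&(Z>80);v,u=np.nonzero(m)
a=c["img"][max(v.min()-10,0):v.max()+10,max(u.min()-10,0):u.max()+10];f=min(780/a.shape[1],580/a.shape[0])
cv2.imwrite("pics/end.png",cv2.resize(a,None,fx=f,fy=f))
E
```

```text
[ 0.53104124 -0.23493416  0.11898585] [-6.94359878  5.96063873 22.53310662] [ 1.78113399  2.4049171  -0.03422025] [ 0.00166632 -0.00155986 -0.9999974 ]
cov_px [  95.34 8543.  ]
cov_mx [  95.38 8536.  ]
cov_end [  95.41 7179.  ]
fr_px [  95.36 2950.  ]
fr_mx [  95.36 2964.  ]
fr_end [  95.43 2879.  ]
cov_yend 258 92.66325939404825
fr_yend 84 92.79367695296159
cov_mid 125 93.10292785078501
```

View pics/end.png

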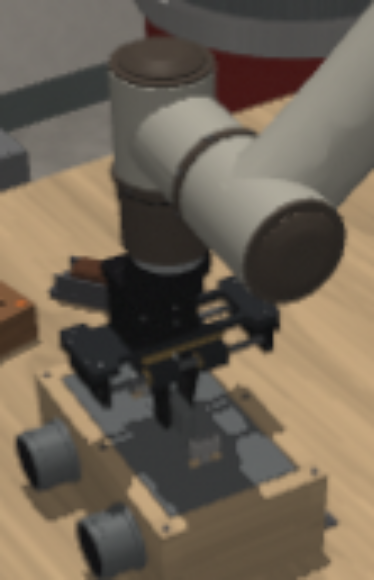

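The picture shows the cover flush in the frame all round, with head b standing through its slot at about (205,450). Cover and frame heights agree to about 0.1 mm at both ends under a 22 N push.

```bash
python3 -c "
from station import r
print(r.finish_job())"
```

```text
the job is handed in; nothing more can be done
None
```

The crossed T-head is now in line with the cover's slot, and the cover is in the box's frame with both heads through its slots. I handed the job in with the arm still holding it flush at about 22 N; cover and frame heights agreed to about 0.1 mm at both ends.

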